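# Kit the caddy for the next valve

### The arm

A 6-joint arm with a two-finger parallel gripper is mounted at the origin on a cart in front of the work surface, level with it; the furniture and walls round the work are solid. World frame = base frame: x ahead of the robot, y to its left, z up, the work surface at z = 0. Lengths are in mm, angles in rad, forces in N, time in s.
With the tool pointing down it reaches from about 350 to 975 mm from the base axis. Payload 4.9 kg.
Tool frame: the origin (TCP) lies midway between the tips of the shut fingers; the grasp point (between the pads) lies 19 mm behind it; z points along the fingers, x is the direction in which the jaws open and shut, and the axes are right-handed (so a half turn about z gives the same grasp; the last joint's range is limited). The gripper opens to 85 mm and grips with 20 to 120 N. Pads are 22 mm wide; open, the fingers measure 114 mm over their backs; the gripper's body (76 mm by 85 mm) begins 54 mm behind the grasp point. The pads swing forward as they close: fully open they stand 13 mm farther back than shut.
Start: joints at [-1.375, 0.053, 1.613, -0, 1.476, -0.119], TCP at [193.511, -594.268, 231.304] pointing down, gripper open.
Joint ranges: [-3.01, 3.01], [-1.01, 2.22], [0.06, 2.58], [-1.02, 4.17], [0.09, 2.62], [-3.14, 3.14]. Speed limits (rad/s): [2.57, 2.57, 3.14, 3.14, 3.14, 3.14].

### API

Orientations are given as a unit quaternion [x, y, z, w].
In Python, from rig import robot, planner, optics, models gives the robot as it stands. Calls block until the motion is done:
- robot.reach(position, orientation): joint-space move of the TCP to a pose.
- robot.line_to(position, max_speed=150, attitude=None): straight line of the TCP; attitude=None keeps the orientation; max_speed is the mean speed in mm/s.
- robot.move_joints(angles): joint-space move.
- robot.move_gripper(opening, grip_force=None): opening from 0.0 (shut) to 1.0 (fully open); grip_force is the grip in N (None keeps the last); returns when the fingers have stopped.
- robot.sleep(seconds).
- planner.solve_ik(position, orientation): joint angles nearest the present ones, or None.
- robot.sense(): the state.
- optics.get_image(name): name is "side" or "top" or "wrist"; returns (picture, depth): 420x560x3 uint8, red, green, blue; 420x560 float32, mm along the optical axis (not along the pixel's ray), 0 where there is no reading.
- optics.camera_model(name): a dict with "fx", "fy", "cx", "cy" (pixels), "k1" (the pictures are not rectified: a ray, as slopes to the right and down, at radius r is drawn at 1 + k1 r^2 times it, then the intrinsics apply), "eye" and "rotation" of the camera in the world; the wrist camera has in their place "mount" (4x4, takes a point from camera to tool coordinates, whose origin is the TCP and whose axes are the tool frame's). Camera axes: x right, y up, looking along -z (the intrinsics and any distortion apply to the point x, -y, -z); pixel columns grow to the right and rows downward; lengths in mm; the calibration is good to about 2 mm. A picture is of the moment at which its call begins: read the wrist's pose just before it. camera_model takes no time and is no camera call.
A pose or a line that the arm cannot do raises robot.PlanningError and nothing moves.
- robot.finish_job(): hands the job in, once; it reports no verdict.
Trained networks look in the newest picture that a camera, given by its name, has taken for a name from the list of things; names that differ only in an ending like _2 or _b are one class to them, and where a whole thing is asked for, a point or a joint stands for the part that bears it (a point fixed in the world has none). Each returns a list of dicts, best first, with "score" (0 to 1); they miss things now and then, are a little off and sometimes report something else, mostly with a low value. They report only what shows in the picture. A call takes as long as a camera call. They do not tell look-alikes from the thing itself.
- models.spot_in(camera, label): "xy" ([column, row] in pixels, amid what is visible of it).
- models.mark_of(camera, label): "xy" ([column, row] in pixels: a listed point, or the origin of a listed thing).
The state is a dict: "t": time; "joint_pos": joint angles; "joint_velocities": joint speeds; "tau": joint torques, N m; "tool_pos": TCP position; "tcp_rot": TCP orientation; "contact_force": force on the tool from outside, world axes, zero at the start; "moment": the same for the moment, N m; "width": opening from 0.0 (shut) to 1.0 (fully open).
Only numpy, scipy, OpenCV 4.12 (cv2) and the standard library are available. Lean on these libraries where they do the work, as an engineer would, in place of code of your own. Each camera call takes 0.05 s, during which the arm holds its last target.

### The job

Make up the kit for the next valve: put the aluminium fixture block, the open valve cover, the drilled valve cap and the brass hose barb into the caddy, each standing upright and fully down in the nest that is cut for it. The undrilled blank cap and the grey steel barb look alike but are not part of this kit: leave them where they are.

Things in the scene. Friction and masses are not known exactly. Their poses are not given: they have to be found in the camera images.
- fixture_block: Loose aluminium block, 50 mm (its x) by 70 mm (its y), flat top at 24 mm, with a brass seat ring and small details reaching to 30 mm; 0.31 kg. Origin: centre of its underside, z up. Hold it across the 50 mm; either way round fits the nest.
- valve_cover: Loose zinc-plated round cover, a shallow cup open at the top, 57 mm across and 17 mm high; 0.06 kg. Origin: centre of its underside, z up. It lies with the open side up and stays so.
- drilled_cap: Loose zinc-plated round cap, 48 mm across and 13 mm high, with a ring of six holes in its flat top; 0.034 kg. Origin: centre of its underside, z up.
- brass_barb: Loose yellow brass hose barb standing upright on its hexagon: 30 mm tall, hexagon 17 mm across the flats (along its x) and 19 mm across the corners (along its y), about 8 mm high, tapering above it; 18 g. Origin: centre of its underside, z up (towards the hose end). (The small flat pale flecks farther right on the bench are only swarf.)
- blank_cap: Look-alike that does not belong: plain round cap blank of bare metal, 48 mm across, 13 mm high, its top undrilled (no holes). Loose. Origin: centre of its underside.
- steel_barb: Look-alike that does not belong: grey steel hose barb of the same shape and size as the brass one (30 mm tall, 19 mm hexagon), standing upright. Loose. Origin: centre of its underside.
- block_nest: Black square nest block in the caddy, pocket floor yellow, for the fixture block: 97 x 97 mm, 16 mm high, with a rectangular pocket 60 mm (its x) by 80 mm (its y), 8 mm deep, in its centre. Origin: centre of its underside, which is 4 mm above the bench; the pocket floor is at 8 mm and the top face at 16 mm above the origin. Fixed.
- cover_nest: Black square nest block in the caddy, pocket floor yellow, for the valve cover: 97 x 97 x 16 mm, with a round pocket 67 mm across and 7 mm deep in its centre, a black circle engraved on its floor. Origin: centre of its underside, 4 mm above the bench; the pocket floor is 9 mm and the top face 16 mm above the origin. Fixed. The nests stand two by two, 98 mm apart, in a tray 204 mm square.
- cap_nest: Black square nest block in the caddy, pocket floor yellow, for the drilled cap: 97 x 97 x 16 mm, with a round pocket 56 mm across and 6 mm deep in its centre, six black dots engraved on its floor. Origin: centre of its underside, 4 mm above the bench; the pocket floor is 10 mm and the top face 16 mm above the origin. Fixed. The tray's 4 mm walls rise 22 mm above the bench.
- barb_nest: Black square nest block in the caddy, pocket floor yellow, for the brass barb: 97 x 97 x 16 mm, with a small round pocket 28 mm across and 5 mm deep in its centre. Origin: centre of its underside, 4 mm above the bench; the pocket floor is 11 mm and the top face 16 mm above the origin. Fixed. Which nest is in which quarter of the caddy changes.
Not all that is in view belongs to the job. What is shaped like the fixture_block but black is not meant.

How it is judged:
By the outcome, as a careful person would: the job done as asked, in the order asked, and still so for the second after the job is handed in, with the robot touching nothing.
It also fails if it takes over 112 s, if anything falls off the work surface, if the arm or the gripper's body presses on something with over 40 N, if the wrist force passes 120 N, or if a joint passes its speed limit or range.

## Working session

There is one attempt and no reset: what is moved stays moved. The work goes in short steps, each a Python script; the robot and the scene stay as the last script left them, time stands still between calls to the robot, and variables do not carry over. Pictures are saved under pics/ and viewed, and the job is handed in when it is done.

```bash
mkdir -p pics; ls; cat > h.py <<'E'
import numpy as np, cv2
from rig import robot, planner, optics, models
def save(n,im): cv2.imwrite('pics/'+n+'.png',cv2.cvtColor(im,cv2.COLOR_RGB2BGR))
E
python3 - <<'E'
from h import *
for c in ('top','side'):
    p,d=optics.get_image(c); save(c+'0',p); np.save(c+'0.npy',d); print(c,optics.camera_model(c))
    for l in 'fixture_block valve_cover drilled_cap brass_barb blank_cap steel_barb block_nest cover_nest cap_nest barb_nest'.split():
        print(l,[(np.round(r['xy']).tolist(),round(r['score'],2)) for r in models.mark_of(c,l)])
print(optics.camera_model('wrist')); print(robot.sense())
E
```

```text
pics
top {'fx': 462.4485581885068, 'fy': 462.4485581885068, 'cx': 278.80793084631006, 'cy': 214.2176768875261, 'k1': -0.07543206208595467, 'eye': array([ 479.96320583,  -68.2823378 , 1080.28025382]), 'rotation': array([-0.01516244,  0.01007709,  0.70787631, -0.70610175])}
fixture_block [([365.0, 242.0], 0.97), ([341.0, 294.0], 0.83), ([179.0, 192.0], 0.32)]
valve_cover [([309.0, 244.0], 0.74)]
drilled_cap [([411.0, 182.0], 0.76)]
brass_barb [([417.0, 250.0], 0.61)]
blank_cap [([308.0, 186.0], 0.71)]
steel_barb [([352.0, 176.0], 0.62)]
block_nest [([220.0, 177.0], 0.89)]
cover_nest [([175.0, 192.0], 0.83), ([307.0, 186.0], 0.52)]
cap_nest []
barb_nest [([192.0, 230.0], 0.76), ([308.0, 183.0], 0.5)]
side {'fx': 416.4042027598083, 'fy': 416.4042027598083, 'cx': 286.3419226512939, 'cy': 215.60072703104404, 'k1': -0.03757364219735862, 'eye': array([260.24059979, 928.56540254, 609.85387902]), 'rotation': array([-0.07276031,  0.50256597,  0.85591359, -0.09770015])}
fixture_block [([356.0, 209.0], 0.9), ([234.0, 211.0], 0.7), ([279.0, 274.0], 0.26)]
valve_cover [([314.0, 220.0], 0.56), ([331
[... 819 characters left out ...]
00000e+00]])}
{'t': 1.1, 'joint_pos': array([-1.37498653e+00,  5.27199545e-02,  1.61287212e+00,  2.89543421e-05,
        1.47602560e+00, -1.19003661e-01]), 'joint_velocities': array([-0.00025466, -0.00034454, -0.00159365, -0.00045835, -0.00188105,
       -0.00096401]), 'tau': array([-6.59497964e-04, -3.93695891e+01, -3.70468569e+01, -2.05736078e-04,
        4.32309780e-04,  1.91746288e-06]), 'tool_pos': array([ 193.52780669, -594.26898516,  231.30786816]), 'tcp_rot': array([ 8.09208407e-01, -5.87521705e-01,  6.13770081e-07, -1.90739077e-05]), 'contact_force': array([ 0.48523236,  0.54032096, -0.04985801]), 'moment': array([-0.00426143, -0.00233034,  0.0723699 ]), 'width': 1.0004946643076265}
```

```bash
python3 - <<'E'
import cv2
p=cv2.imread('pics/top0.png'); cv2.imwrite('pics/top0c.png',cv2.resize(p[130:330,130:450],(800,500),interpolation=cv2.INTER_CUBIC))
E
```

```text
(no output)
```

View pics/top0c.png

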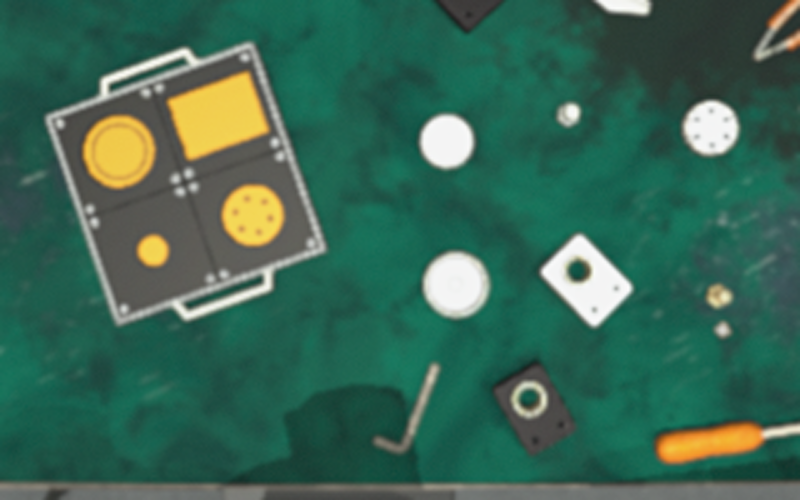

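View pics/top0.png

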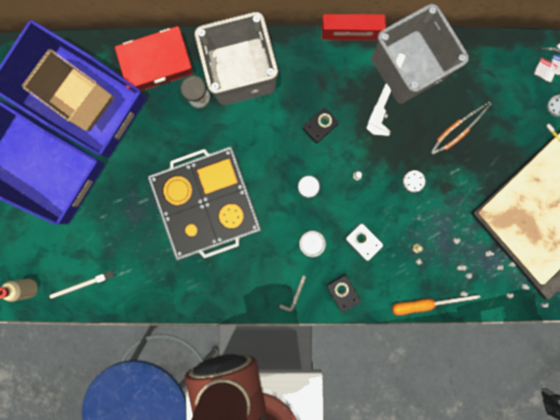

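View pics/side0.png

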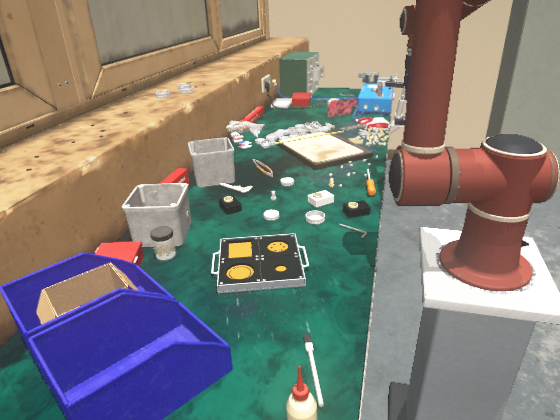

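The top view shows these things:
- Look-alike plates: the white block at (365,242) is aluminium and is the one meant. The ones at (343,292) and (320,125) are black and are not.
- Caps: (414,181) has six holes and is the drilled one. (309,186) is plain, so it is the blank.
- Barbs: (418,248) is yellow brass. (357,176) is grey steel. The fleck at (419,262) is swarf.
- Cover: the cup at (312,244).
- Nests: cover at upper left (177,190), block at upper right (217,176), barb at lower left (191,230), cap at lower right (231,216).

I'll work out the world positions next.

```bash
cat >> h.py <<'E'
from scipy.spatial.transform import Rotation as R
def cam(name,st=None):
    m=optics.camera_model(name); K=np.array([[m['fx'],0,m['cx']],[0,m['fy'],m['cy']],[0,0,1]]); D=np.array([m['k1'],0,0,0.])
    if name=='wrist':
        T=m['mount']; Rt=R.from_quat(st['tcp_rot']).as_matrix(); Rc=Rt@T[:3,:3]; e=Rt@T[:3,3]+st['tool_pos']
    else: Rc=R.from_quat(m['rotation']).as_matrix(); e=m['eye']
    return K,D,Rc,np.array(e)
def w(c,px,z):
    K,D,Rc,e=c
    u=cv2.undistortPoints(np.array(px,float).reshape(-1,1,2),K,D).reshape(-1,2)
    d=np.c_[u[:,0],-u[:,1],-np.ones(len(u))]@Rc.T
    return e+d*((z-e[2])/d[:,2])[:,None]
def pix(c,P):
    K,D,Rc,e=c; q=(np.atleast_2d(P)-e)@Rc; q=q*[1,-1,-1]
    return cv2.projectPoints(q,np.zeros(3),np.zeros(3),K,D)[0].reshape(-1,2)
def ortho(c,im,cx,cy,z,half=80,s=4):
    n=2*half*s; g=(np.arange(n)+.5)/s-half
    X,Y=np.meshgrid(cx+g, cy+g)  # col=x? row=y
    p=pix(c,np.c_[X.ravel(),Y.ravel(),np.full(X.size,z)]).astype(np.float32).reshape(n,n,2)
    return cv2.remap(im,p[...,0],p[...,1],cv2.INTER_LINEAR)
E
python3 - <<'E'
from h import *
p=cv2.cvtColor(cv2.imread('pics/top0.png'),cv2.COLOR_BGR2RGB); c=cam('top'); d=np.load('top0.npy')
hsv=cv2.cvtColor(p,cv2.COLOR_RGB2HSV)
yel=((hsv[...,0]>15)&(hsv[...,0]<32)&(hsv[...,1]>130)&(hsv[...,2]>150)).astype('uint8')
wh=((hsv[...,1]<60)&(hsv[...,2]>150)).astype('uint8')
for nm,m,box in (('yel',yel,(150,260,140,260)),('wh',wh,(280,450,150,275))):
    n,l,s,ce=cv2.connectedComponentsWithStats(m)
    for i in range(1,n):
        x,y=ce[i]
        if s[i,4]>12 and box[0]<x<box[1] and box[2]<y<box[3]:
            r=cv2.minAreaRect(np.argwhere(l==i)[:,::-1].astype(np.float32))
            print(nm,ce[i].round(1),s[i,4],w(c,[ce[i]],14)[0].round(1),r)
print(w(c,[[418,248]],15))
# depth z check
for q in ((365,242),(312,244),(414,181),(309,186),(418,248),(177,190),(340,210)):
    dd=d[q[1]-3:q[1]+4,q[0]-3:q[0]+4]; print(q,np.median(dd), w(c,[q],0)[0].round())
E
```

```text
yel [216.8 175.9] 926 [607.5  83.   14. ] ((216.80657958984375, 175.8430633544922), (26.399648666381836, 35.284969329833984), 70.01689147949219)
yel [177.2 190.1] 661 [574.7 175.4  14. ] ((177.25, 190.25), (27.577163696289062, 28.284271240234375), 45.0)
yel [230.6 215.6] 486 [515.   50.6  14. ] ((231.0, 216.0), (24.0, 24.0), 90.0)
yel [190.7 229.8] 125 [482.4 143.3  14. ] ((190.75001525878906, 229.75003051757812), (12.020814895629883, 11.31370735168457), 45.0)
wh [434.5 150.1] 21 [ 666.9 -424.8   14. ] ((435.00006103515625, 150.00001525878906), (4.242640495300293, 7.071067810058594), 45.0)
wh [357.2 175.2] 60 [ 608.1 -242.6   14. ] ((357.0, 175.0), (8.0, 8.0), 90.0)
wh [414.1 180.7] 373 [ 595.2 -375.2   14. ] ((414.10003662109375, 180.70001220703125), (21.0190372467041, 21.0190372467041), 63.43495178222656)
wh [308.3 186.1] 359 [ 583. -129.   14.] ((308.0, 186.5), (21.0, 20.0), 90.0)
wh [364.8 242. ] 675 [ 453.4 -258.8   14. ] ((364.2500305175781, 241.75003051757812), (31.11269760131836, 23.33452033996582), 45.0)
wh [312.1 243.6] 544 [ 450.1 -137.2   14. ] ((312.5000305175781, 243.50003051757812), (25.45584487915039, 25.45584487915039), 45.0)
wh [420.3 248.4] 15 [ 438.1 -387.8   14. ] ((419.75006103515625, 248.75003051757812), (3.535533905029297, 4.242640495300293), 45.0)
wh [418.7 261.4] 18 [ 408.1 -383.7   14. ] ((419.0, 261.0), (4.0, 4.0), 0.0)
[[ 439.0464356  -382.15932565   15.        ]]
(365, 242) 1054.8185 [ 453. -262.    0.]
(312, 244) 1075.3708 [ 449. -138.    0.]
(414, 181) 1069.6626 [ 596. -379.    0.]
(309, 186) 1070.5016 [ 585. -131.    0.]
(418, 248) 1053.3292 [ 438. -387.    0.]
(177, 190) 1071.8503 [576. 179.   0.]
(340, 210) 1081.2112 [ 528. -204.    0.]
```

```bash
cat >> h.py <<'E'
def q(yaw): return (R.from_euler('z',yaw,degrees=True)*R.from_euler('x',180,degrees=True)).as_quat()
def shot(name):
    st=robot.sense(); p,d=optics.get_image('wrist'); save(name,p); np.savez(name+'.npz',p=p,d=d,pos=st['tool_pos'],rot=st['tcp_rot']); return cam('wrist',st),p,d
def load(name):
    z=np.load(name+'.npz'); return cam('wrist',dict(tool_pos=z['pos'],tcp_rot=z['rot'])),z['p'],z['d']
E
python3 - <<'E'
from h import *
robot.reach([520,-230,200],q(-45)); robot.sleep(.2)
c,p,d=shot('w1'); s=robot.sense(); print(s['t'],s['joint_pos'],c[3])
E
```

```text
3.1333 [-5.48465571e-01 -5.97609516e-02  1.77774021e+00 -2.69717147e-05
  1.42353961e+00  2.38053851e-01] [ 568.26103081 -182.17731923  342.5123574 ]
```

View pics/w1.png

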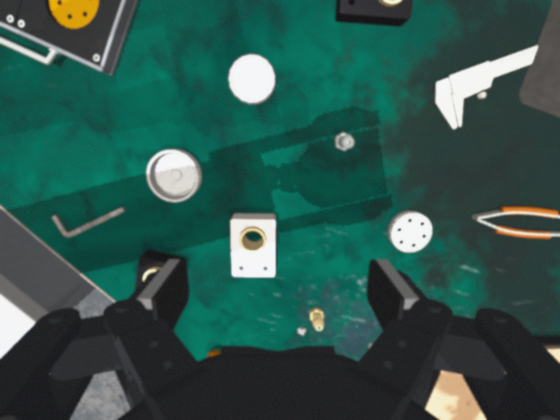

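The wrist view has everything in it: block (253,245), cover (174,175), drilled cap with holes (411,231), plain blank (252,78), brass barb (317,320), grey barb (344,142). I'll enlarge and measure these.

```bash
python3 - <<'E'
from h import *
c,p,d=load('w1')
hsv=cv2.cvtColor(p,cv2.COLOR_RGB2HSV)
crops=[cv2.resize(p[y-40:y+40,x-40:x+40],(260,260),interpolation=cv2.INTER_CUBIC) for x,y in ((253,245),(174,175),(411,231),(317,320),(344,142),(252,78))]
save('crops',np.vstack([np.hstack(crops[:3]),np.hstack(crops[3:])]))
for x,y,z in ((253,245,24),(174,175,17),(411,231,13),(252,78,13)):
    m=((hsv[...,1]<70)&(hsv[...,2]>110)).astype('uint8'); m=cv2.morphologyEx(m,cv2.MORPH_OPEN,np.ones((3,3)))
    n,l,s,ce=cv2.connectedComponentsWithStats(m); i=l[y+8,x-8] or l[y,x]
    pts=np.argwhere(l==i)[:,::-1].astype(float)
    W=w(c,pts,z)[:,:2].astype(np.float32)
    print(z,W.mean(0).round(1),cv2.minAreaRect(W),cv2.minEnclosingCircle(W))
for x,y in ((317,320),(174,175),(253,265),(411,231)):
    dd=d[y-12:y+13:3,x-12:x+13:3]; print(dd.round(0).tolist()[4])
E
```

```text
24 [ 457.  -253.6] ((457.3947448730469, -252.80670166015625), (77.33773803710938, 51.89457702636719), 43.70009994506836) ((457.1771240234375, -253.36973571777344), 44.65501403808594)
17 [ 453.6 -135.4] ((452.8476867675781, -135.96487426757812), (58.73037338256836, 59.793418884277344), 41.17402267456055) ((453.2791442871094, -135.5684814453125), 30.644367218017578)
13 [ 596.2 -372.8] ((596.2247924804688, -373.19891357421875), (50.54632568359375, 52.38422775268555), 44.91136932373047) ((595.939208984375, -372.8694152832031), 27.080175399780273)
13 [ 585.  -127.9] ((585.0166015625, -127.86681365966797), (48.150535583496094, 48.052921295166016), 44.68497848510742) ((584.898681640625, -128.0270233154297), 24.78343391418457)
[395.0, 395.0, 394.0, 370.0, 367.0, 367.0, 373.0, 395.0, 396.0]
[341.0, 340.0, 340.0, 338.0, 340.0, 339.0, 338.0, 341.0, 339.0]
[348.0, 348.0, 347.0, 346.0, 348.0, 348.0, 347.0, 348.0, 348.0]
[350.0, 349.0, 350.0, 349.0, 347.0, 349.0, 348.0, 348.0, 349.0]
```

View pics/crops.png

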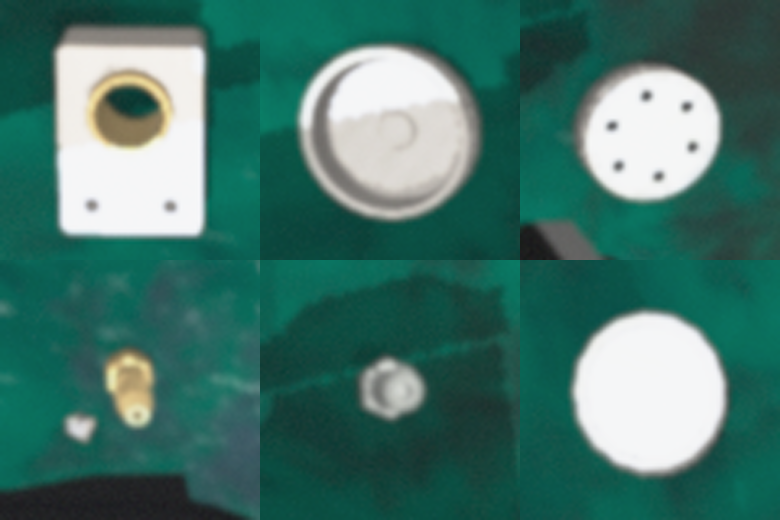

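The crop confirms all of them: the block has a brass ring, the cover is an open cup, the cap at (411,231) has six holes, and the barb at (317,320) is brass. The chip beside the barb is swarf. Grip heights matter here, so I'll read the fingertip depth against opening from the wrist depth image.

```bash
cat > tip.py <<'E'
from h import *
def tips(c,d,st):
    K,D,Rc,e=c; T=optics.camera_model('wrist')['mount']
    v,u=np.mgrid[0:420:1,0:560:1]; k=(d>0)&(d<230)
    un=cv2.undistortPoints(np.c_[u[k],v[k]].astype(float).reshape(-1,1,2),K,D).reshape(-1,2); dd=d[k].astype(float)
    P=np.c_[un[:,0]*dd,-un[:,1]*dd,-dd]@T[:3,:3].T+T[:3,3]
    o=[]
    for s in (-1,1):
        Q=P[(P[:,0]*s>3)&(abs(P[:,0])<62)&(abs(P[:,1])<12)&(P[:,2]>-60)]
        if len(Q): o.append((len(Q),np.percentile(Q[:,2],[98,99.7]).round(1), np.percentile(abs(Q[Q[:,2]>-25][:,0]),[1,50,99]).round(1)))
    return o
if __name__=='__main__':
    for g in (1,.75,.62,.25):
        if g<1: robot.move_gripper(g,40)
        st=robot.sense(); c,p,d=shot('g%d'%(g*100)); print(g,st['width'],tips(c,d,st))
    robot.move_gripper(.75); print(robot.sense()['t'])
E
python3 tip.py
```

```text
1 1.001128011000115 [(2166, array([-14.9, -13.4]), array([42.4, 42.9, 55.2])), (2231, array([-15. , -13.3]), array([41.9, 42.5, 54.7]))]
0.75 0.7501845394327628 [(2935, array([-9.5, -6.5]), array([31.9, 32.5, 45.6])), (2989, array([-9.5, -6.5]), array([31.4, 32. , 45. ]))]
0.62 0.6180683431321095 [(3665, array([-8.3, -4.2]), array([26.6, 27. , 39.9])), (3706, array([-8.4, -4.3]), array([26.1, 26.5, 39.2]))]
0.25 0.2511002257227955 [(3483, array([-7.6, -3.5]), array([10.9, 15.4, 24.4])), (3528, array([-7. , -3.8]), array([10.4, 14.5, 24. ]))]
4.8417
```

```bash
sleep 3; python3 -c "
import cv2,numpy as np
a=cv2.imread('pics/g62.png');b=cv2.imread('pics/g25.png');cv2.imwrite('pics/gg.png',cv2.resize(np.hstack([a,b]),(800,300)))"
```

```text
(no output)
```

View pics/gg.png

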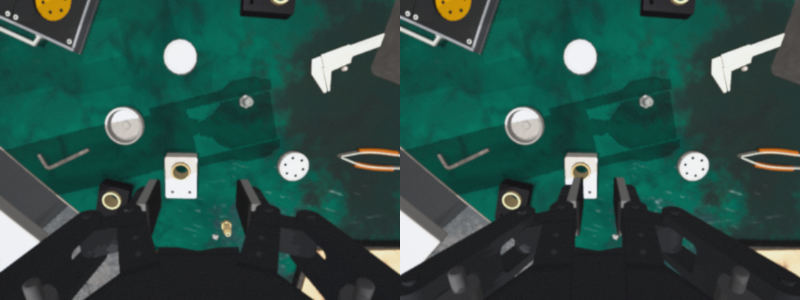

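Tip setback is 13.3, 6.5 and 4.2 mm at openings 1.0, 0.75 and 0.62. Next I'll pick the block and look at the tray on the way.

```bash
python3 - <<'E'
from h import *
robot.reach([454.5,-256,70],q(-46)); robot.line_to([454.5,-256,7],120)
robot.move_gripper(0.4,60); print(robot.sense()['width']*85)
robot.line_to([454.5,-256,120],200)
robot.reach([545,60,200],q(19.5)); robot.sleep(.2)
c,p,d=shot('w2'); s=robot.sense(); print(s['t'],s['contact_force'])
E
```

```text
48.13308203332779
8.675 [ 0.39245663 -0.51103859 -3.12851467]
```

View pics/w2.png

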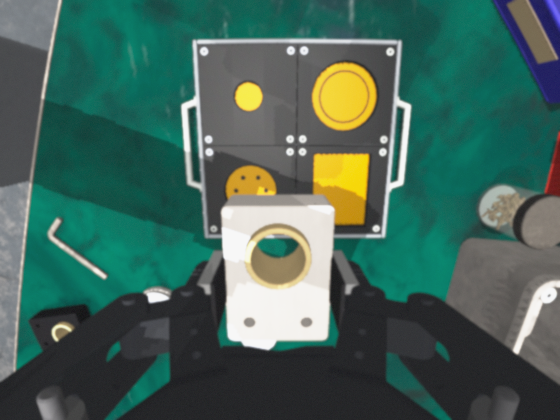

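The block is held square at (280,270), and the tray is in view: barb nest (249,96), cover nest (344,96), block nest (341,189), cap nest (250,185). I'll fit both the tray and the held block.

```bash
python3 - <<'E'
from h import *
c,p,d=load('w2'); hsv=cv2.cvtColor(p,cv2.COLOR_RGB2HSV)
yel=((hsv[...,0]>15)&(hsv[...,0]<32)&(hsv[...,1]>150)&(hsv[...,2]>120)).astype('uint8')
n,l,s,ce=cv2.connectedComponentsWithStats(yel)
for i in range(1,n):
    if s[i,4]>200:
        pts=np.argwhere(l==i)[:,::-1].astype(float); W=w(c,pts,13)[:,:2].astype(np.float32)
        print(ce[i].round(),W.mean(0).round(1),cv2.minEnclosingCircle(W),cv2.minAreaRect(W))
# tray top corners z22: TL,TR outer
for q0 in ((193,40),(401,40),(206,238),(383,237)): print(q0,w(c,[q0],22)[0].round(1))
# held block in tool frame: top face z = 200-7+24
st=robot.sense(); W=w(c,[(222,208),(334,205),(331,340),(228,340)],217)
Rt=R.from_quat(st['tcp_rot']).as_matrix(); print(((W-st['tool_pos'])@Rt).round(1))
z=c; save('blk',cv2.resize(p[180:360,190:370],(720,720)))
E
```

```text
[344.  96.] [576.4 177.7] ((576.617919921875, 177.3659210205078), 33.87068176269531) ((576.4967041015625, 177.13084411621094), (66.71219635009766, 66.64801788330078), 85.03257751464844)
[248.  96.] [483.3 144.7] ((483.3544921875, 144.7115478515625), 14.210925102233887) ((483.628662109375, 144.7316436767578), (27.889930725097656, 27.494152069091797), 19.056882858276367)
[343. 184.] [610.3  91.8] ((608.8273315429688, 85.48193359375), 48.33208084106445) ((609.169677734375, 85.11347961425781), (60.89310836791992, 80.05237579345703), 19.310964584350586)
[250. 181.] [512.7  60.8] ((516.3196411132812, 52.41688919067383), 28.099288940429688) ((511.9876708984375, 61.94611740112305), (55.9005126953125, 33.27395248413086), 24.283946990966797)
(193, 40) [417.4 176.3  22. ]
(401, 40) [607.9 244.1  22. ]
(206, 238) [485.9 -15.2  22. ]
(383, 237) [674.3  52.2  22. ]
[[-23.1 -35.4 -17.3]
 [ 24.8 -36.7 -17.3]
 [ 27.   31.8 -17.3]
 [-23.8  31.7 -17.3]]
```

View pics/blk.png

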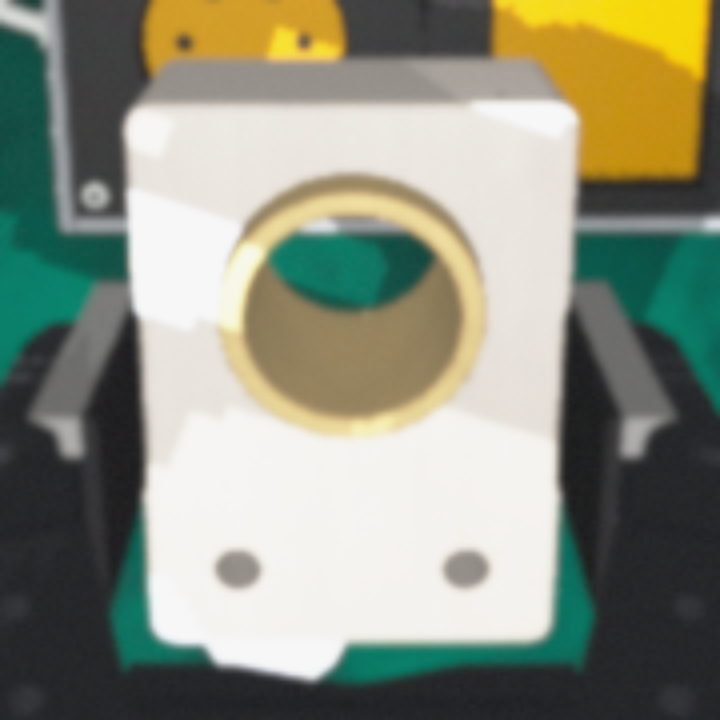

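```bash
python3 - <<'E'
from h import *
robot.reach([609.7,83.3,70],q(19.3)); robot.line_to([609.7,83.3,24],100); robot.sleep(.1);print(robot.sense()['contact_force'])
robot.line_to([609.7,83.3,19.3],30); robot.sleep(.1); print(robot.sense()['contact_force'])
robot.move_gripper(.72); robot.line_to([609.7,83.3,110],200)
# to cover, shot close
robot.reach([475,-85,150],q(-45)); robot.sleep(.2); c,p,d=shot('w3'); s=robot.sense();print(s['t'],s['joint_pos'])
E
```

```text
[ 0.15411966  0.14092534 -3.73117719]
[1.99590704 0.58395224 3.27191184]
12.45 [-3.29928376e-01 -2.32077787e-01  2.01822268e+00  8.09604330e-05
  1.35619170e+00  4.53666372e-01]
```

View pics/w3.png

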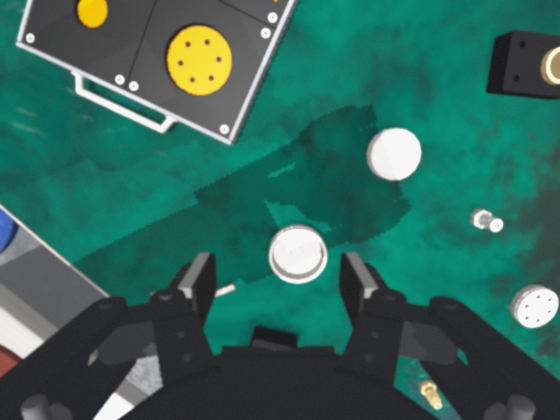

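The cover is at (298,254) with clear space all round it for the fingers. I'll fit it.

```bash
cat >> h.py <<'E'
def disc(c,p,xy,z,half=45,dia=None):
    hsv=cv2.cvtColor(p,cv2.COLOR_RGB2HSV); m=((hsv[...,1]<80)&(hsv[...,2]>100)).astype('uint8')
    x,y=map(int,xy); k=np.zeros_like(m); k[max(0,y-half):y+half,x-half:x+half]=1; m=cv2.morphologyEx(m*k,cv2.MORPH_OPEN,np.ones((3,3)))
    n,l,s,ce=cv2.connectedComponentsWithStats(m); i=1+np.argmax(s[1:,4])
    W=w(c,np.argwhere(l==i)[:,::-1].astype(float),z)[:,:2].astype(np.float32)
    h=cv2.convexHull(W); e=cv2.fitEllipse(h); return e,cv2.minAreaRect(W)
E
python3 - <<'E'
from h import *
c,p,d=load('w3'); print(disc(c,p,(298,254),17)); print(disc(c,p,(298,254),8)); 
c,p,d=load('w1'); print(disc(c,p,(174,175),17)); print(disc(c,p,(411,231),13))
E
```

```text
(((453.0193786621094, -133.69699096679688), (58.77195358276367, 63.486854553222656), 143.1942138671875), ((453.46142578125, -133.68350219726562), (62.714630126953125, 58.31336975097656), 45.00602722167969))
(((450.7019348144531, -136.9068603515625), (60.69351577758789, 65.56936645507812), 143.186279296875), ((451.15740966796875, -136.89393615722656), (64.76718139648438, 60.221923828125), 45.00613021850586))
(((453.1244201660156, -135.58816528320312), (58.973731994628906, 61.61180877685547), 72.06365203857422), ((453.1512145996094, -135.70428466796875), (59.673702239990234, 59.790916442871094), 41.1562385559082))
(((596.029541015625, -372.8432312011719), (50.51057052612305, 55.44423294067383), 13.578534126281738), ((595.7059326171875, -373.03240966796875), (50.827392578125, 54.006568908691406), 25.87188148498535))
```

```bash
python3 - <<'E'
from h import *
x,y=452.5,-135.3
robot.move_gripper(.88); robot.reach([x,y,60],q(-45)); robot.line_to([x,y,3],100)
robot.move_gripper(0.4,35); print(robot.sense()['width']*85)
robot.line_to([x,y,100],150)
robot.reach([540,110,180],q(19.3)); robot.sleep(.2)
c,p,d=shot('w4'); s=robot.sense(); print(s['t'],s['width']*85)
E
```

```text
54.3363470466964
16.3917 54.09198188210258
```

View pics/w4.png

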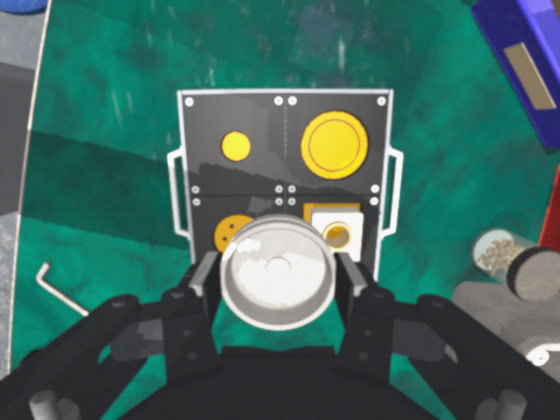

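The cover is held level at (278,268), and the block sits in its nest at (335,232). I'll measure the held offset and place it.

```bash
python3 - <<'E'
from h import *
c,p,d=load('w4'); st=robot.sense(); Rt=R.from_quat(st['tcp_rot']).as_matrix()
W=w(c,[(221,272),(338,272),(278,215),(278,329)],194); print(((W-st['tool_pos'])@Rt).round(1))
hsv=cv2.cvtColor(p,cv2.COLOR_RGB2HSV)
yel=((hsv[...,0]>15)&(hsv[...,0]<32)&(hsv[...,1]>150)&(hsv[...,2]>120)).astype('uint8')
n,l,s,ce=cv2.connectedComponentsWithStats(yel)
for i in range(1,n):
    if s[i,4]>200:
        W=w(c,np.argwhere(l==i)[:,::-1].astype(float),13)[:,:2].astype(np.float32)
        print(ce[i].round(),W.mean(0).round(1),cv2.minEnclosingCircle(W))
E
```

```text
[[-25.7  -4.  -14.4]
 [ 28.8  -3.9 -14.5]
 [  0.9 -31.6 -14.5]
 [  0.8  27.2 -14.5]]
[334. 145.] [576.4 177.6] ((576.6451416015625, 177.03404235839844), 33.9229850769043)
[235. 146.] [483.3 144.1] ((483.3243713378906, 144.01254272460938), 14.27690601348877)
[324. 207.] [590.4 114.4] ((598.5275268554688, 113.2386245727539), 30.293230056762695)
[228. 230.] [501.9  56.8] ((509.61181640625, 54.01675796508789), 26.292272567749023)
```

```bash
python3 - <<'E'
from h import *
x,y=576.4,175.1
robot.reach([x,y,70],q(19.3)); robot.line_to([x,y,22],100); robot.sleep(.1);print(robot.sense()['contact_force'])
robot.line_to([x,y,16.4],30); robot.sleep(.1); print(robot.sense()['contact_force'])
robot.move_gripper(.76); robot.line_to([x,y,110],200)
robot.reach([575,-310,150],q(-60)); robot.sleep(.2); c,p,d=shot('w5'); s=robot.sense();print(s['t'],s['joint_pos'])
E
```

```text
[ 0.38623713 -0.1272257  -0.12693215]
[0.98157628 0.15943107 5.53102662]
21.0583 [-6.07082658e-01  1.77541457e-01  1.61627330e+00  2.40892603e-05
  1.34780181e+00  4.38887829e-01]
```

View pics/w5.png

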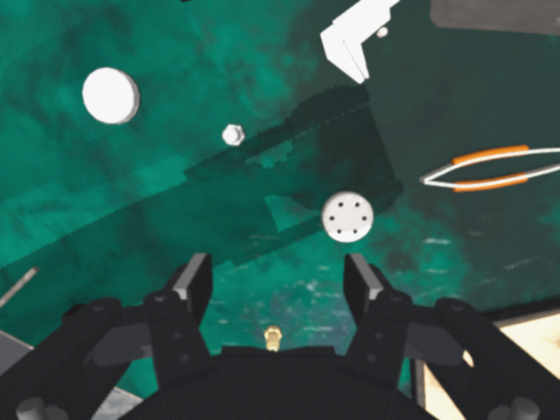

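The drilled cap is at (347,217), with its six holes visible. The fingers have room either side of it.

```bash
python3 - <<'E'
from h import *
c,p,d=load('w5'); e=disc(c,p,(347,217),13); print(e)
b=R.from_quat(np.load('w5.npz')['rot']).as_matrix()@[.5,-2,0]; print('corr',(np.array(e[0][0])-b[:2]).round(1))
x,y=(np.array(e[0][0])-b[:2])*.6+np.array([595.2,-375.2])*.4
robot.reach([x,y,60],q(-60)); robot.line_to([x,y,3],100)
robot.move_gripper(0.35,35); print(x,y,robot.sense()['width']*85)
robot.line_to([x,y,100],150)
robot.reach([500,25,180],q(19.3)); robot.sleep(.2)
c,p,d=shot('w6'); s=robot.sense(); print(s['t'],s['width']*85)
E
```

```text
(((596.9113159179688, -373.9801940917969), (49.46453857421875, 52.455039978027344), 150.47869873046875), ((596.8858642578125, -374.3052978515625), (50.75305938720703, 49.73643493652344), 32.31132888793945))
corr [ 594.9 -374.6]
595.0380563129488 -374.81004230690957 45.358453039331785
25.2083 45.16408436956113
```

View pics/w6.png

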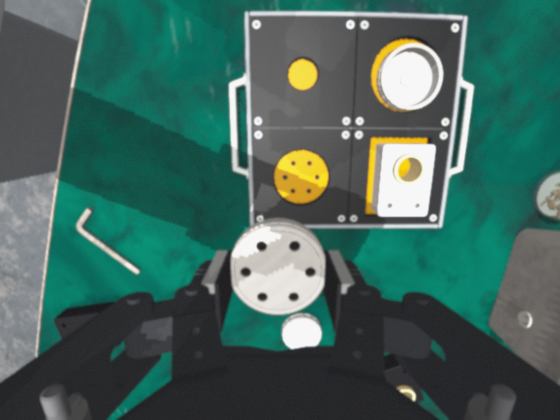

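The drilled cap is held level at (278,269). The cap nest is at (301,177), and the cover and block both appear to be seated.

```bash
python3 - <<'E'
from h import *
c,p,d=load('w6'); st=robot.sense(); Rt=R.from_quat(st['tcp_rot']).as_matrix()
W=w(c,[(231,269),(326,269),(279,226),(279,316)],190); T=(W-st['tool_pos'])@Rt; print(T.round(1))
hsv=cv2.cvtColor(p,cv2.COLOR_RGB2HSV)
yel=((hsv[...,0]>15)&(hsv[...,0]<32)&(hsv[...,1]>150)&(hsv[...,2]>120)).astype('uint8')
n,l,s,ce=cv2.connectedComponentsWithStats(yel)
for i in range(1,n):
    if s[i,4]>200:
        W=w(c,np.argwhere(l==i)[:,::-1].astype(float),14)[:,:2].astype(np.float32)
        print(ce[i].round(),W.mean(0).round(1),cv2.minEnclosingCircle(W))
E
```

```text
[[-21.5  -3.3 -10.1]
 [ 24.1  -3.3 -10.1]
 [  1.5 -25.  -10.1]
 [  1.5  22.8 -10.1]]
[385.  63.] [554.4 181. ] ((575.5806884765625, 177.14059448242188), 33.04976272583008)
[302.  74.] [483.8 145. ] ((483.823486328125, 144.9739990234375), 14.183303833007812)
[383. 160.] [589.9  95.1] ((608.7171020507812, 85.30241394042969), 48.399871826171875)
[301. 176.] [516.5  52.5] ((516.6503295898438, 51.7188606262207), 28.34552001953125)
```

```bash
python3 - <<'E'
from h import *
x,y=515.9,50.7
robot.reach([x,y,70],q(19.3)); robot.line_to([x,y,23],100); robot.sleep(.1);print(robot.sense()['contact_force'])
robot.line_to([x,y,17.4],30); robot.sleep(.1); print(robot.sense()['contact_force'])
robot.move_gripper(.7); robot.line_to([x,y,110],200)
robot.reach([395,-410,110],q(-60)); robot.move_gripper(.45); robot.sleep(.1); c,p,d=shot('w7'); s=robot.sense();print(s['t'],s['joint_pos'],c[3])
x0,y0=pix(c,[[438.5,-385,4]])[0].astype(int);print(x0,y0)
y1=max(y0-60,0);x1=max(x0-60,0);save('w7c',cv2.resize(p[y1:y0+60,x1:x0+60],None,fx=5,fy=5,interpolation=cv2.INTER_CUBIC));print(x1,y1)
E
```

```text
[ 0.87886128 -0.61772065  0.16616293]
[-0.02318052 -0.33168797  6.34814266]
30.0333 [-9.34466144e-01  2.71090979e-02  1.84917176e+00 -2.15298177e-05
  1.26520152e+00  1.12432384e-01] [ 454.33950567 -375.15966789  252.53309075]
278 152
218 92
```

View pics/w7.png

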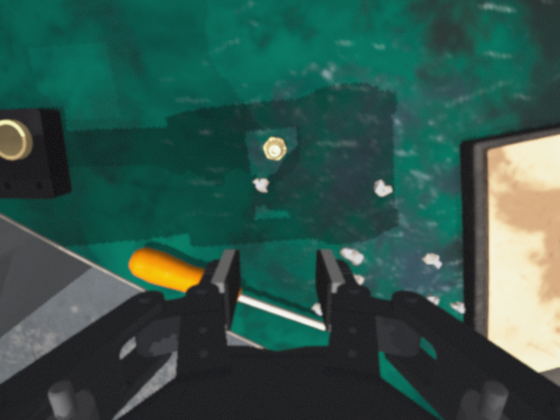

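View pics/w7c.png

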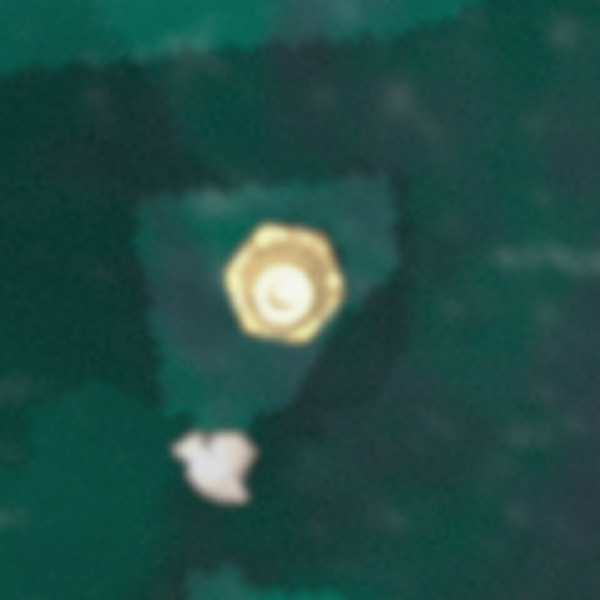

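The brass barb stands alone at (275,149), with a swarf chip at (261,185). Next I'll fit the hexagon.

```bash
python3 - <<'E'
from h import *
c,p,d=load('w7'); hsv=cv2.cvtColor(p,cv2.COLOR_RGB2HSV)
m=np.zeros(p.shape[:2],'uint8'); S=p[118:180,245:305].astype(int)
m[118:180,245:305]=(S[...,0]>S[...,1]-5)&(S[...,0]>100)
n,l,s,ce=cv2.connectedComponentsWithStats(m); i=l[149,275]; print(s[i],ce[i])
# supersample contour
up=cv2.resize(p[118:180,245:305],None,fx=8,fy=8,interpolation=cv2.INTER_CUBIC).astype(int)
mm=((up[...,0]>up[...,1]-5)&(up[...,0]>95)).astype('uint8'); n,l,s,ce=cv2.connectedComponentsWithStats(mm); i=l[31*8,30*8]
pts=np.argwhere(l==i)[:,::-1]/8+[245-.44,118-.44]
W=w(c,pts,7)[:,:2]; print(len(W),W.mean(0),W.min(0)/2+W.max(0)/2)
for a in range(0,180,5):
    t=np.radians(a); v=W@[np.cos(t),np.sin(t)]; print(a,round(np.ptp(v),2),end='; ')
print(w(c,[(218+285/5,92+291/5)],30))
E
```

```text
[263 137  24  24 425] [274.61647059 148.13411765]
27083 [ 440.20972361 -380.56850147] [ 440.09769529 -380.56103439]
0 19.74; 5 19.39; 10 18.95; 15 18.41; 20 18.15; 25 18.38; 30 18.67; 35 19.07; 40 19.33; 45 19.45; 50 19.47; 55 19.37; 60 19.14; 65 18.84; 70 18.41; 75 17.84; 80 17.54; 85 18.1; 90 18.52; 95 18.84; 100 19.07; 105 19.17; 110 19.15; 115 19.07; 120 18.84; 125 18.58; 130 18.22; 135 17.91; 140 18.05; 145 18.46; 150 19.01; 155 19.45; 160 19.75; 165 19.89; 170 19.99; 175 19.94; [[ 440.42361815 -381.0416769    30.        ]]
```

```bash
python3 - <<'E'
from h import *
c,_,_=load('w7'); print(w(c,[(261,185)],0))
x,y=438.9,-381.2
robot.reach([x,y,80],q(-41)); robot.line_to([x,y,5.3],80)
robot.move_gripper(0.05,30); print(robot.sense()['width']*85)
robot.line_to([x,y,110],120); print(robot.sense()['width']*85)
robot.reach([470,115,160],q(19.3)); robot.sleep(.2)
c,p,d=shot('w8'); s=robot.sense(); print(s['t'],s['width']*85)
save('w8c',cv2.resize(p[200:350,190:370],None,fx=4,fy=4,interpolation=cv2.INTER_CUBIC))
E
```

```text
[[ 407.49275219 -386.01627045    0.        ]]
14.3089504584747
14.486677619989893
34.8833 14.663325215274952
```

View pics/w8.png

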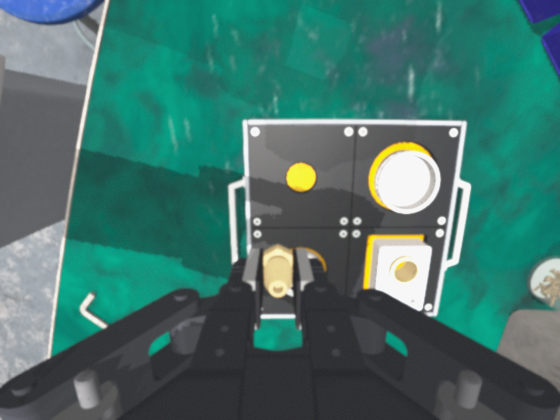

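View pics/w8c.png

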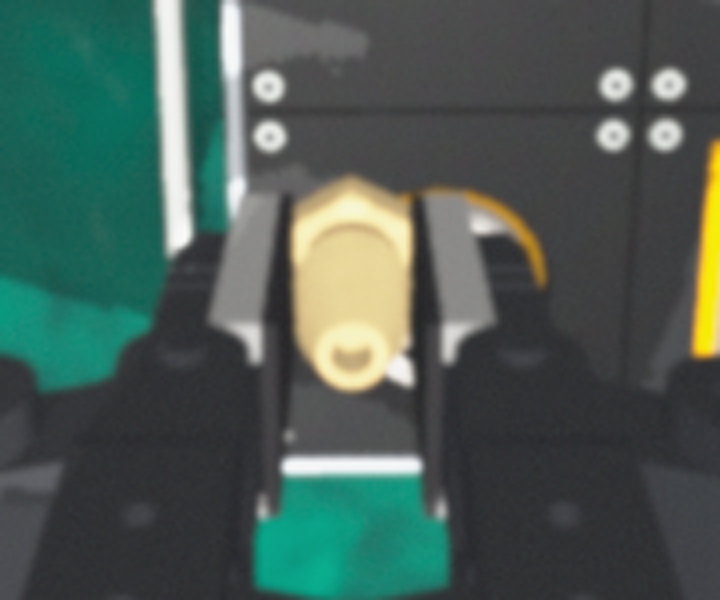

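The barb is held by its flats and looks upright: hex corner at (277,244), hose end at (278,287). I'll check tilt and offset.

```bash
python3 - <<'E'
from h import *
c,p,d=load('w8'); st=robot.sense(); Rt=R.from_quat(st['tcp_rot']).as_matrix()
for px,z in (((277.7,287.2),184.7),((277.5,244.5),162.7)): print(((w(c,[px],z)-st['tool_pos'])@Rt).round(1))
hsv=cv2.cvtColor(p,cv2.COLOR_RGB2HSV)
yel=((hsv[...,0]>15)&(hsv[...,0]<32)&(hsv[...,1]>150)&(hsv[...,2]>120)).astype('uint8')
n,l,s,ce=cv2.connectedComponentsWithStats(yel); i=l[177,301]
W=w(c,np.argwhere(l==i)[:,::-1].astype(float),15)[:,:2].astype(np.float32); print(W.mean(0),cv2.minEnclosingCircle(W))
print(st['width']*85)
E
```

```text
[[  0.9  -1.8 -24.8]]
[[  0.8 -13.   -2.8]]
[483.95886 144.2976 ] ((484.00286865234375, 144.17774963378906), 14.239617347717285)
14.663325215274952
```

```bash
python3 - <<'E'
from h import *
x,y=483.9,142.2
robot.reach([x,y,80],q(19.3)); robot.line_to([x,y,26],80); robot.sleep(.1);f=robot.sense();print(f['contact_force'],f['width']*85)
robot.line_to([x,y,20.8],25); robot.sleep(.15); f=robot.sense();print(f['contact_force'],f['moment'])
c,p,d=shot('w9')
save('w9c',cv2.resize(p[200:400,180:380],None,fx=3,fy=3,interpolation=cv2.INTER_CUBIC)); print(f['t'])
E
```

```text
[ 0.57307055 -0.7178031  -0.09295162] 14.587391761677099
[ 0.54198972 -0.03642988  1.15815821] [ 0.04295727 -0.20636696  0.03798245]
36.75
```

View pics/w9c.png

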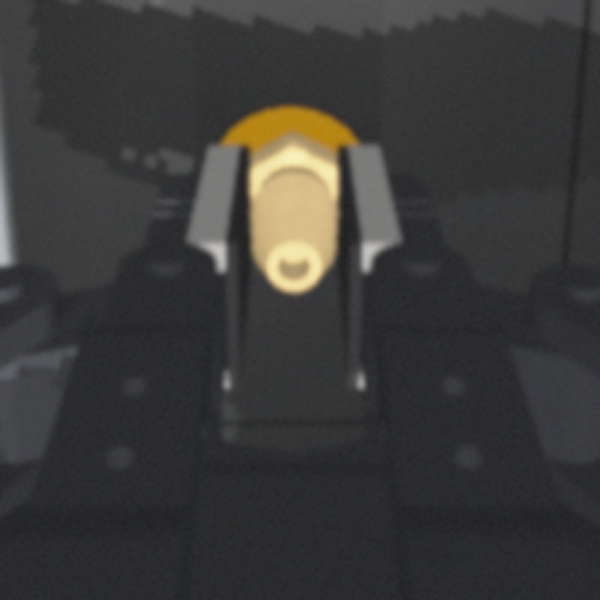

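The barb is over its pocket and centred side to side, with yellow floor showing only behind it. I'll release it and look at the whole caddy.

```bash
python3 - <<'E'
from h import *
robot.move_gripper(.35); x,y=483.9,142.2; robot.line_to([x,y,120],100)
# camera above tray centre: TCP offset along tool +y
robot.reach([565,62,180],q(19.3)); robot.sleep(.3); c,p,d=shot('w10'); print(robot.sense()['t'])
q0=pix(c,[[546,114,20]])[0].astype(int);print(q0)
y1=max(q0[1]-130,0);save('w10c',cv2.resize(p[y1:y1+260,q0[0]-140:q0[0]+140],None,fx=2.3,fy=2.3,interpolation=cv2.INTER_CUBIC))
E
```

```text
39.175
[276 143]
```

View pics/w10c.png

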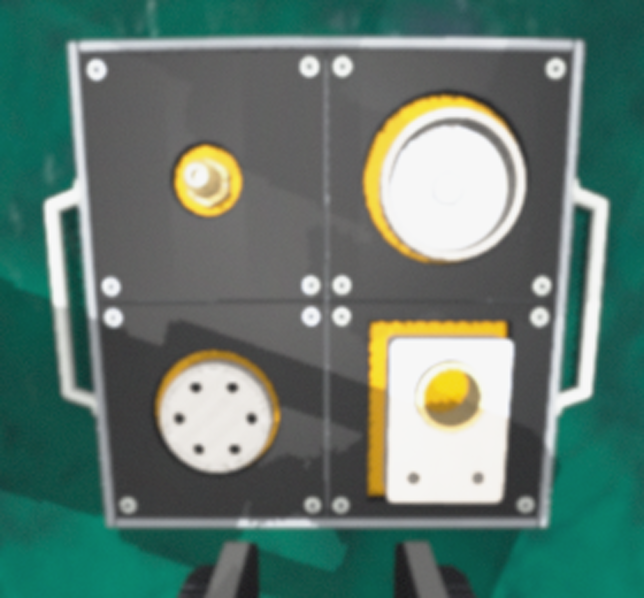

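All four parts sit in their pockets. I'll check heights and tilt from the depth image.

```bash
python3 - <<'E'
from h import *
c,p,d=load('w10'); K,D,Rc,e=c
v,u=np.mgrid[0:300,60:500]; dd=d[0:300,60:500].astype(float)
un=cv2.undistortPoints(np.c_[u.ravel(),v.ravel()].astype(float).reshape(-1,1,2),K,D).reshape(-1,2); dd=dd.ravel()
P=np.c_[un[:,0]*dd,-un[:,1]*dd,-dd]@Rc.T+e; P=P[dd>0]
def fit(n,cx,cy,r,lo,hi,sq=None):
    k=(np.hypot(P[:,0]-cx,P[:,1]-cy)<r)&(P[:,2]>lo)&(P[:,2]<hi); Q=P[k]
    A=np.c_[Q[:,0]-cx,Q[:,1]-cy,np.ones(len(Q))]; s=np.linalg.lstsq(A,Q[:,2],rcond=None)[0]
    print(n,len(Q),'z',s[2].round(1),'tilt mrad',(s[:2]*1000).round(0),'centroid',Q.mean(0).round(1), 'bbox',((Q.min(0)+Q.max(0))/2).round(1))
fit('block',609,85,46,30,42); fit('cover rim',576,177,32,27,36); fit('cover all',576,177,24,10,22); fit('cap',516,51,28,23,33); fit('barb',484,144,14,38,52)
for nm,(x,y) in dict(nest1=(550,165),nest2=(480,110),nest3=(560,35),n4=(530,155)).items(): fit(nm,x,y,8,10,30)
fit('bench',400,60,15,-10,10)
E
```

```text
block 3131 z 36.0 tilt mrad [1. 6.] centroid [610.8  84.8  36. ] bbox [611.4  84.7  36. ]
cover rim 705 z 29.5 tilt mrad [-2. -4.] centroid [578.9 175.1  29.5] bbox [578.8 174.3  29.7]
cover all 1976 z 16.3 tilt mrad [-5. 10.] centroid [576.9 177.2  16.3] bbox [576.9 176.7  17.8]
cap 1813 z 26.6 tilt mrad [ 1. -1.] centroid [517.2  52.3  26.6] bbox [517.1  51.7  26.2]
barb 160 z 42.9 tilt mrad [-60.  33.] centroid [485.8 143.3  42.8] bbox [485.3 143.5  42.6]
nest1 223 z 18.5 tilt mrad [560. 139.] centroid [549.9 165.   18.5] bbox [550.  165.1  20.6]
nest2 220 z 19.9 tilt mrad [ 9. 11.] centroid [479.9 109.9  19.9] bbox [479.9 109.8  19.5]
nest3 175 z 19.8 tilt mrad [9. 6.] centroid [560.   35.1  19.8] bbox [560.1  35.1  19.9]
n4 220 z 19.8 tilt mrad [-10.  10.] centroid [529.9 155.   19.8] bbox [530.  155.1  19.7]
bench 621 z -0.6 tilt mrad [ 3. -6.] centroid [399.9  60.1  -0.6] bbox [399.9  60.   -0.6]
```

Heights come out at block 36.0 (expected 36), cover rim 29.5 (30) and cap 26.6 (27), all level. I'll check the barb's top and see that the look-alikes haven't moved.

```bash
python3 - <<'E'
from h import *
c,p,d=load('w10'); K,D,Rc,e=c
v,u=np.mgrid[0:200,60:300]; dd=d[0:200,60:300].astype(float).ravel()
un=cv2.undistortPoints(np.c_[u.ravel(),v.ravel()].astype(float).reshape(-1,1,2),K,D).reshape(-1,2)
P=np.c_[un[:,0]*dd,-un[:,1]*dd,-dd]@Rc.T+e; Q=P[np.hypot(P[:,0]-485,P[:,1]-144)<14]
T=Q[Q[:,2]>43.5]; H=Q[(Q[:,2]>20.5)&(Q[:,2]<26)]; print(np.percentile(Q[:,2],[90,95,99]),T.mean(0),len(T),H.mean(0),len(H))
robot.reach([400,-300,250],q(-60)); robot.sleep(.2)
t,_=optics.get_image('top'); save('top1',t); s,_=optics.get_image('side'); save('side1',s)
save('f',np.vstack([cv2.resize(t[130:330,130:450],(640,400)),]));save('f2',cv2.resize(s[160:300,200:380],(720,560),interpolation=cv2.INTER_CUBIC)); print(robot.sense()['t'])
E
```

```text
[43.39826523 44.90206725 46.32191939] [485.32182551 143.53712069  45.12364193] 64 [488.63126662 142.07127595  22.09806632] 80
40.975
```

View pics/f.png

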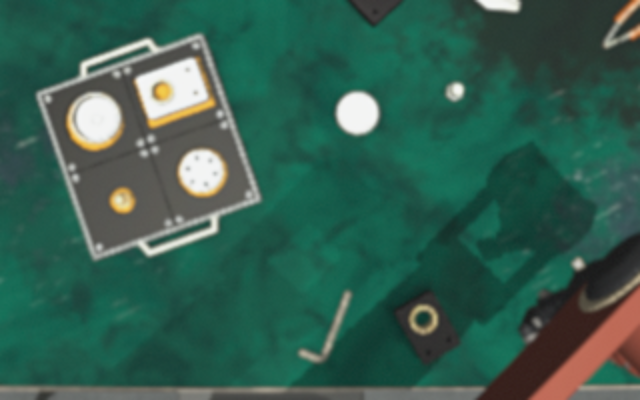

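View pics/f2.png

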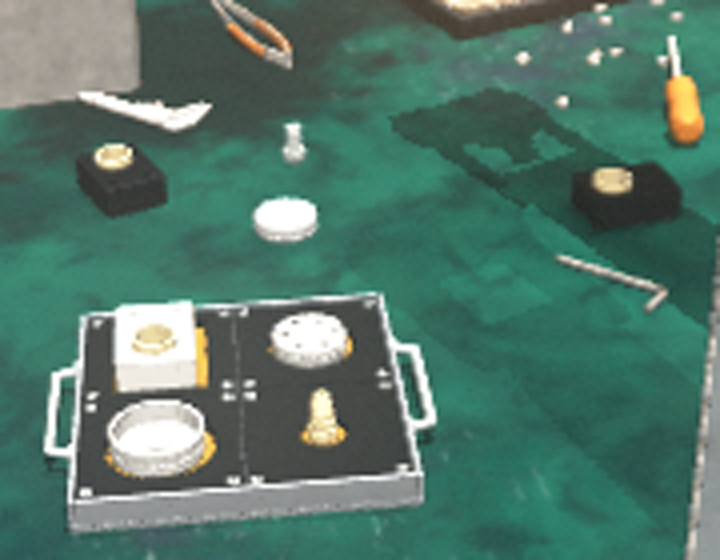

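Both views show all four parts upright in their own nests. The barb's top reads 45.1 mm (expected 45), and the blank cap and grey barb haven't moved. The arm is clear, so I'm handing it in.

```bash
python3 -c "
from h import *
robot.finish_job(); print('done')"
```

```text
the job is handed in; nothing more can be done
done
```

I placed the aluminium block, open cover, drilled cap and brass barb, in that order, in their own nests and handed the job in at about 41 s. The hand-in gave no verdict.

- **Seating:** wrist depth put the block top at 36.0 mm (36 expected), cover rim at 29.5 mm (30), cap top at 26.6 mm (27) and barb top at 45.1 mm (45). The block, cover and cap showed no meaningful tilt. The barb was too small in the depth image for a reliable tilt reading, but it stands upright in the final side picture.
- **Look-alikes:** in the last top and side pictures, the blank cap and grey steel barb stand where they started. The black blocks were not touched.
- **Forces:** the highest reading I took while setting parts down was about 6 N.
- **Disagreement:** the wrist and top cameras differed by about 2 mm, within their stated calibration. I corrected for this by measuring each held part and its nest in the same wrist picture.

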